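# Lay the hoop frames in their hooping stations

## Robot

A 6-joint arm with a two-finger parallel gripper is mounted at the origin on the work surface. World frame = base frame: x ahead of the robot, y to its left, z up, the work surface at z = 0. Lengths are in m, angles in degrees, forces in N, time in s.
With the tool pointing down it reaches from about 0.3 to 0.75 m from the base axis. Payload 8.5 kg.
Tool frame: the origin (TCP) lies at the very end of the fingers, on their centre line; the grasp point (between the pads) lies 19 mm behind it (env.tcp_to_grasp is the distance from the TCP to the grasp point, in m); z points along the fingers, y is the line along which they close (so a half turn about z gives the same grasp; the last joint's range is limited). The gripper opens to 85 mm and grips with 20 to 120 N. Pads are 22 mm wide; open, the fingers measure 114 mm over their backs; the gripper's body (76 mm by 85 mm) begins 54 mm behind the grasp point. The pads swing forward as they close: fully open they stand 13 mm farther back than shut.
Start: joints at [-82.351, 21.807, 74.336, -0, 83.858, -12.336], TCP at [0.188, -0.517, 0.231] pointing down, gripper open.
Joint ranges: [-178.18, 178.18], [-50.72, 133.34], [12.68, 142.11], [-81.47, 261.47], [9.98, 163.14], [-165.26, 165.26]. Speed limits (degrees/s): [136.94, 136.94, 180, 180, 180, 180].

## Interface

Orientations are given as a 3x3 rotation matrix whose columns are the frame's x, y, z axes.
In Python, from rig import status, get_image, env gives the robot as it stands.
- The arm moves only by the shell command python3 -m handwheel 'ROWS' [FORCE]. ROWS is text: rows parted by semicolons, each of 7 numbers parted by spaces: the shift along the world's x, y, z in cm, then the turn, a rotation vector about the world's x, y, z in degrees, then the opening, from 0 (shut) to 1 (fully open). In form: dx dy dz wx wy wz gripper; .... A call has 1 to 8 rows; each row is the pose to reach, as a shift and turn from the pose commanded when the call began; what a row does not reach only later rows make up. A row lasts 1/12 s, in which the tool goes at most 41.7 mm and 7.16 degrees, less where a joint would pass 70% of its speed; a pose out of reach is approached as far as the arm can. A call with a gripper value outside its range is refused whole. The fingers move at their own pace and stop on an object; FORCE is the grip in N (left out, the last holds). Time passes only in rows, so rows that repeat a pose let the fingers close. It gives the time, the measured TCP pose, the force, the opening and the grip force at its end, in the units of the state.
- status.observe(): the state, without advancing time (a new reading comes with each control period).
- get_image(name): name is "scene" or "top"; returns a dict with "color" (480x640x3 uint8, red, green, blue), "vertical_fov" (degrees; the focal length in pixels is half the picture's height over the tangent of half this angle, whatever the lens; pixels are square), "cx", "cy" (the principal point, pixels), "k1" (the pictures are not rectified: a ray, as slopes to the right and down, at radius r is drawn at 1 + k1 r^2 times it, then the intrinsics apply), "xyz" and "orientation" of the camera in the world. Camera axes: x right, y down, z forward; pixel columns grow to the right and rows downward; lengths in m; the calibration is good to about 2 mm. A picture is of the moment at which its call begins. There is no depth.
- env.close_job(): hands the job in; it is judged then, once.
The state is a dict: "time_s": time; "q": joint angles; "qvel": joint speeds; "joint_efforts": joint torques, N m; "position": TCP position; "tool_rot": TCP orientation; "ft_force": force on the tool from outside, world axes, zero at the start; "wrist_torque": the same for the moment, N m; "grip_width": finger opening in m; "gripper_force": force on a finger pad.
Only numpy, scipy, OpenCV 4.12 (cv2) and the standard library are available. Lean on these libraries where they do the work, as an engineer would, in place of code of your own. Each camera call takes 0.05 s, during which the arm holds its last target. There are 200 camera calls.

## Task

Get the embroidery bench ready for hooping: lay each of the four green bottom frames in the hooping station that has its own shape and size, lined up with the outline and seated flat on the board between the guide buttons. Set the frames down rather than dropping them, and leave the thread cone and the bobbin tin where they stand.

Things in the scene. Friction and masses are not known exactly. Their poses are not given: they have to be found in the camera images.
- hoop_round_c (a point): Bottom frame of the round embroidery hoop: a flat open green plastic frame with steel magnet dots on top, 112 mm outside, 84 mm inside diameter, 14 mm high, wall 14 mm wide all round, about 0.13 kg, lying flat on the table. Point: centre of the opening, half-way up (7 mm); z up. Pinch its wall from above, one finger inside the opening.
- hoop_small_c (a point): Bottom frame of the small round embroidery hoop: a flat open green plastic frame with steel magnet dots on top, 84 mm outside, 56 mm inside diameter, 14 mm high, wall 14 mm wide all round, about 0.13 kg, lying flat on the table. Point: centre of the opening, half-way up (7 mm); z up. Pinch its wall from above, one finger inside the opening.
- hoop_square_c (a point): Bottom frame of the square embroidery hoop: a flat open green plastic frame with steel magnet dots on top, 100 x 100 mm outside, 72 x 72 mm inside, corners rounded 7 mm; x and y axes along the sides, 14 mm high, wall 14 mm wide all round, about 0.13 kg, lying flat on the table. Point: centre of the opening, half-way up (7 mm); z up. Pinch its wall from above, one finger inside the opening.
- hoop_oblong_c (a point): Bottom frame of the oblong embroidery hoop: a flat open green plastic frame with steel magnet dots on top, 128 mm (along its x axis) x 84 mm (along y) outside, 100 x 56 mm inside, corners rounded 7 mm, 14 mm high, wall 14 mm wide all round, about 0.13 kg, lying flat on the table. Point: centre of the opening, half-way up (7 mm); z up. Pinch its wall from above, one finger inside the opening.
- station_round: Hooping station for the round hoop: fixed grey board 156 x 152 mm (x, y), top 12 mm above the table, with a centred black outline of the frame and tapered rubber buttons round it (20 mm wide at foot, 8 at top, 10 high; 4 mm play; four, at x, y = +-49.5 mm). Origin: centre of underside; z up. Seated frame's centre is 19 mm above it.
- station_small: Hooping station for the small round hoop: fixed grey board 128 x 124 mm (x, y), top 12 mm above the table, with a centred black outline of the frame and tapered rubber buttons round it (20 mm wide at foot, 8 at top, 10 high; 4 mm play; four, at x, y = +-39.6 mm). Origin: centre of underside; z up. Seated frame's centre is 19 mm above it.
- station_square: Hooping station for the square hoop: fixed grey board 144 x 140 mm (x, y), top 12 mm above the table, with a centred black outline of the frame, sides along the board's axes and tapered rubber buttons round it (20 mm wide at foot, 8 at top, 10 high; 4 mm play; eight, at (+-32, +-64) and (+-64, +-32) mm). Origin: centre of underside; z up. Seated frame's centre is 19 mm above it.
- station_oblong: Hooping station for the oblong hoop: fixed grey board 172 x 124 mm (x, y), top 12 mm above the table, with a centred black outline of the frame, long side along x and tapered rubber buttons round it (20 mm wide at foot, 8 at top, 10 high; 4 mm play; eight, at (+-42, +-56) and (+-78, +-26) mm). Origin: centre of underside; z up. Seated frame's centre is 19 mm above it.
- cone_c (a point): Small cone of blue thread standing upright among the frames, 58 mm across at the foot, 42 mm at the top, 110 mm high, 0.22 kg; the point is half-way up (55 mm). Not part of the job.
- tin_c (a point): Closed round metal bobbin tin, 62 mm across, 25 mm high, 0.15 kg; the point is half-way up. Not part of the job.
There are look-alikes about, which are no part of the job. What is shaped like the part that bears hoop_square_c but purple or red is not meant. Leave any red look-alike of the part that bears hoop_round_c alone.

How it is judged:
By the outcome, as a careful person would: the job done as asked, in the order asked, and still so for the second after the job is handed in, with the robot touching nothing.
It also fails if it takes over 115 s, if anything falls off the work surface, if the arm or the gripper's body presses on something with over 40 N, if the wrist force passes 120 N, or if a joint passes its speed limit or range.

## Working session

There is one attempt and no reset: what is moved stays moved. The work goes in short steps, Python scripts to look and compute and a shell command to move; the robot and the scene stay as the last step left them, time stands still between calls to the robot, and variables do not carry over. Pictures are saved under pics/ and viewed, at most 14 in all, crops included, and the job is handed in when it is done.

```bash
ls; mkdir -p pics
python3 - <<'E'
from rig import status,get_image,env
import cv2
for n in("scene","top"):
    d=get_image(n);cv2.imwrite(f"pics/{n}0.png",d["color"][:,:,::-1])
    print({k:v for k,v in d.items() if k!="color"})
s=status.observe();print(s)
print(env.tcp_to_grasp)
E
```

```text
pics
{'vertical_fov': 56.061249916721266, 'cx': 319.4835225626313, 'cy': 245.73622387596743, 'k1': -0.11206464377153885, 'xyz': array([ 1.11609599, -0.36479679,  0.73870866]), 'orientation': array([[ 0.47257161,  0.5782618 , -0.6650484 ],
       [ 0.88120552, -0.29945982,  0.36578772],
       [ 0.01236579, -0.75890521, -0.65108369]])}
{'vertical_fov': 47.63530809461025, 'cx': 324.53921095134996, 'cy': 232.1942556560603, 'k1': -0.16021633525308918, 'xyz': array([0.25949169, 0.03015002, 1.39204412]), 'orientation': array([[-0.00245495, -0.99289693,  0.11895234],
       [-0.99997467,  0.0016428 , -0.00692507],
       [ 0.00668046, -0.11896633, -0.99287582]])}
{'time_s': 0.1, 'q': array([-8.23522611e+01,  2.18363432e+01,  7.43777825e+01,  6.31833915e-04,
        8.38581407e+01, -1.23353202e+01]), 'qvel': array([-0.05823243, -0.02526091, -0.19319759,  0.0139189 , -0.03747784,
        0.06100516]), 'joint_efforts': array([ 3.33319978e-03, -4.49229026e+01, -2.31656653e+01, -2.10437543e-04,
        3.65402389e-03,  1.32291524e-05]), 'position': array([ 0.18792849, -0.51662826,  0.23079637]), 'tool_rot': array([[ 9.39794134e-01,  3.41741073e-01, -1.56988094e-04],
       [ 3.41740994e-01, -9.39793342e-01,  1.25152678e-03],
       [ 2.80161740e-04, -1.22982680e-03, -9.99999205e-01]]), 'ft_force': array([ 0.52396818, -0.4802804 , -0.42526896]), 'wrist_torque': array([0.01774973, 0.02179744, 0.0103579 ]), 'gripper_force': 0.0, 'grip_width': 0.08553506920209145}
0.0187
```

View pics/top0.png

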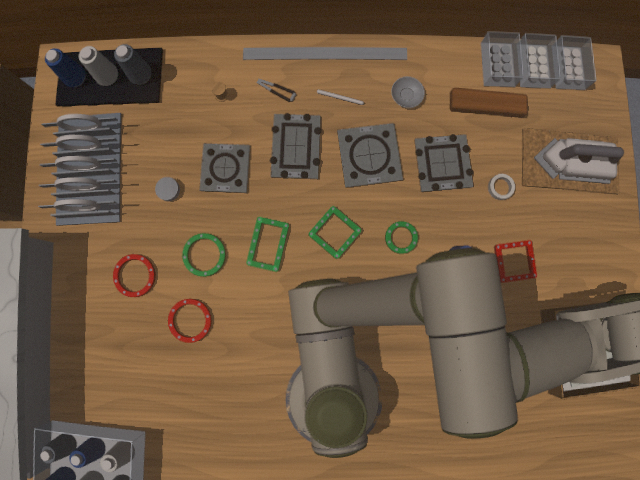

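View pics/scene0.png

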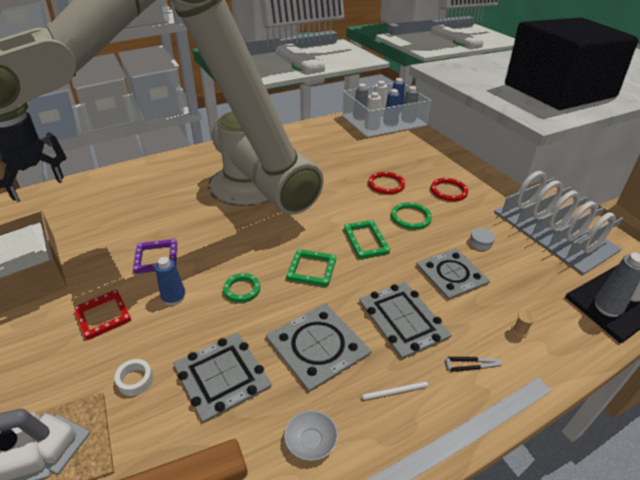

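```bash
cat > h.py <<'E'
import numpy as np,cv2
from rig import status,get_image,env
def grab(n="top",save=None):
    d=get_image(n)
    if save: cv2.imwrite(f"pics/{save}.png",d["color"][:,:,::-1])
    return d
def cast(d,px,z):
    f=240/np.tan(np.radians(d["vertical_fov"]/2))
    K=np.array([[f,0,d["cx"]],[0,f,d["cy"]],[0,0,1]])
    p=cv2.undistortPoints(np.asarray(px,float).reshape(-1,1,2),K,np.array([d["k1"],0,0,0.]))[:,0]
    r=np.c_[p,np.ones(len(p))]@np.array(d["orientation"]).T
    o=np.array(d["xyz"]);return (o+r*((z-o[2])/r[:,2])[:,None])[:,:2]
def project(d,P):
    f=240/np.tan(np.radians(d["vertical_fov"]/2));K=np.array([[f,0,d["cx"]],[0,f,d["cy"]],[0,0,1]])
    R=np.array(d["orientation"]).T
    return cv2.projectPoints(np.asarray(P,float).reshape(-1,1,3),R,-R@np.array(d["xyz"]),K,np.array([d["k1"],0,0,0.]))[0][:,0]
def blobs(d,mask,z,amin=150,amax=9000):
    out=[]
    cs,_=cv2.findContours(mask.astype(np.uint8),cv2.RETR_EXTERNAL,cv2.CHAIN_APPROX_NONE)
    for c in cs:
        if not amin<cv2.contourArea(c)<amax: continue
        w=cast(d,c[:,0],z)
        r=cv2.minAreaRect((w*1000).astype(np.float32))
        px=c[:,0].mean(0)
        out.append((px,np.array(r[0]),np.array(r[1]),r[2]))
    return out
def green(d):
    h=cv2.cvtColor(d["color"],cv2.COLOR_RGB2HSV)
    return cv2.morphologyEx(cv2.inRange(h,(45,100,40),(85,255,255)),cv2.MORPH_CLOSE,np.ones((3,3)))
def grey(d):
    h=cv2.cvtColor(d["color"],cv2.COLOR_RGB2HSV)
    return cv2.morphologyEx(cv2.inRange(h,(0,0,0),(180,70,200)),cv2.MORPH_OPEN,np.ones((3,3)))
def show(bs):
    for px,c,s,a in bs: print("px",px.round(),"c",c.round(1),"size",s.round(1),"ang",round(a,1))
E
python3 - <<'E'
from h import *
d=grab()
print("green");show(blobs(d,green(d),.007))
g=grey(d);g[:110]=0;g[200:]=0
print("grey");show(blobs(d,g,.012,900))
d=grab("scene");print("scene green");show(blobs(d,green(d),.007))
h=cv2.cvtColor(d["color"],cv2.COLOR_RGB2HSV);b=cv2.inRange(h,(105,90,40),(125,255,255));b[:,:140]=0;b[:,200:]=0
show(blobs(d,b,.055))
E
```

```text
green
px [201. 255.] c [369.6 332.1] size [108.6 107.1] ang 1.0
px [401. 237.] c [ 412.1 -177. ] size [81.8 81.3] ang 44.5
px [266. 243.] c [396.5 167.1] size [ 84.3 128.1] ang 77.3
px [335. 231.] c [426.8  -5.2] size [100.4 100.8] ang 49.0
grey
px [224. 168.] c [595.8 281.7] size [124.2 127.2] ang 87.4
px [581. 160.] c [ 622.5 -676.3] size [262.6 118.4] ang 86.4
px [443. 163.] c [ 609.3 -292.9] size [143.3 139.8] ang 5.2
px [369. 155.] c [629.6 -97.9] size [156. 152.] ang 7.5
px [295. 147.] c [653.4  96.3] size [123.3 170.9] ang 87.6
px [ 78. 156.] c [632.3 680.6] size [246.  228.5] ang 2.2
scene green
px [241. 287.] c [ 413.4 -178.3] size [82.  90.8] ang 62.8
px [312. 267.] c [426.6  -7. ] size [101.4 111.9] ang 49.1
px [366. 239.] c [396.9 166.3] size [ 87.4 139.6] ang 77.0
px [411. 215.] c [369.2 329.1] size [114.3 117.4] ang 11.5
px [383.  46.] c [-988.7 1149.2] size [291.1 873.3] ang 69.5
px [541.  14.] c [-1074.3  3429.9] size [2883.4 1201.4] ang 86.4
px [169. 280.] c [ 367.9 -322.2] size [ 47.8 133.2] ang 85.3
```

```bash
R='18.9 34 0 0 0 57 0.5'
python3 -m handwheel '18.9 34 0 0 0 57 0.5;18.9 34 0 0 0 57 0.5;18.9 34 0 0 0 57 0.5;18.9 34 0 0 0 57 0.5;18.9 34 0 0 0 57 0.5;18.9 34 0 0 0 57 0.5;18.9 34 0 0 0 57 0.5;18.9 34 0 0 0 57 0.5' 40
cat >> h.py <<'E'
def st():
    s=status.observe();R=s["tool_rot"]
    print("t",round(s["time_s"],2),"p",(s["position"]*1000).round(1),"yaw",np.degrees(np.arctan2(R[1,0],R[0,0])).round(1),"tilt",(R[:2,2]*57.3).round(2),"F",s["ft_force"].round(1),"w",round(s["grip_width"]*1000,1),"gf",round(s["gripper_force"],1),"q6",round(s["q"][5]))
E
python3 -c "from h import *;st()"
```

```text
time_s: 0.87
position: [0.3503, -0.2236, 0.2314]
tool_rot: [[0.22, 0.976, 0.0], [0.976, -0.22, -0.0], [-0.0, 0.0, -1.0]]
ft_force: [0.4, -0.5, -0.3]
grip_width: 0.0425
gripper_force: 0.0
t 0.87 p [ 350.3 -223.6  231.4] yaw 77.3 tilt [ 0.01 -0.01] F [ 0.4 -0.5 -0.3] w 42.5 gf 0.0 q6 -36
```

```bash
python3 -m handwheel '2.7 4.7 -4 0 0 7 0.5;2.7 4.7 -8 0 0 12.7 0.5;2.7 4.7 -12 0 0 12.7 0.5;2.7 4.7 -16 0 0 12.7 0.5;2.7 4.7 -17 0 0 12.7 0.5;2.7 4.7 -17 0 0 12.7 0.5'
python3 - <<'E'
from h import *
st()
d=grab("scene");c=d["color"][200:380,150:400];cv2.imwrite("pics/a1.png",cv2.resize(c[:,:,::-1],None,fx=3,fy=3))
show(blobs(d,green(d),.007)[:4])
d=grab();show(blobs(d,green(d),.007))
E
```

```text
time_s: 1.37
position: [0.3752, -0.1768, 0.0579]
tool_rot: [[0.005, 1.0, -0.006], [1.0, -0.005, 0.006], [0.006, -0.006, -1.0]]
ft_force: [-0.5, 0.2, 0.2]
grip_width: 0.043
gripper_force: 0.0
t 1.37 p [ 375.2 -176.8   57.9] yaw 89.7 tilt [-0.36  0.32] F [-0.5  0.2  0.2] w 43.0 gf 0.0 q6 -41
px [241. 287.] c [ 413.3 -178.5] size [81.2 91.9] ang 67.5
px [312. 267.] c [426.6  -7.1] size [101.4 112.1] ang 49.2
px [366. 239.] c [396.9 166.3] size [ 87.4 139.5] ang 77.0
px [411. 215.] c [369.2 329.1] size [114.3 117.4] ang 11.5
px [202. 255.] c [369.6 332.1] size [108.6 107.1] ang 1.0
px [260. 238.] c [397.5 172.6] size [ 74.1 128.3] ang 76.6
px [344. 221.] c [451.4 -26.8] size [100.5  35.9] ang 48.8
```

View pics/a1.png

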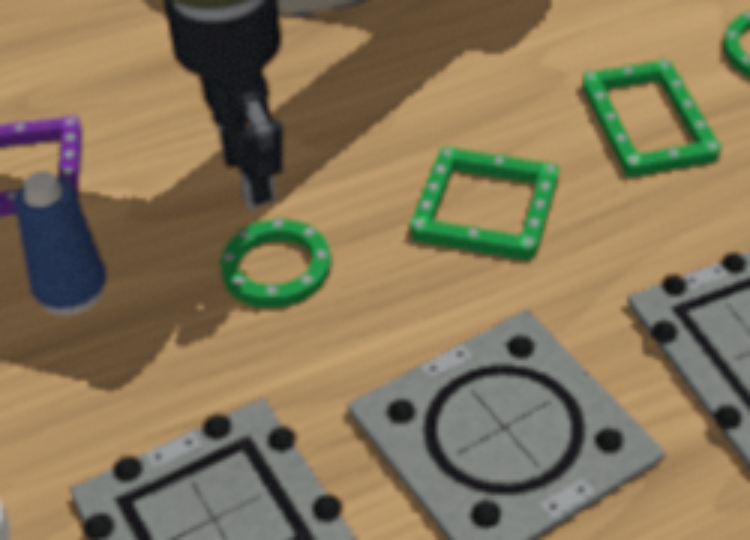

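```bash
python3 -m handwheel '0.1 0 -2 0 0 0 0.5;0.1 0 -3.5 0 0 0 0.5;0.1 0 -4.5 0 0 0 0.5;0.1 0 -4.9 0 0 0 0.5;0.1 0 -4.9 0 0 0 0.5' ; python3 -c "from h import *;st()"
```

```text
time_s: 1.88
position: [0.3785, -0.1792, 0.0132]
tool_rot: [[0.006, 1.0, 0.001], [1.0, -0.006, -0.001], [-0.001, 0.001, -1.0]]
ft_force: [-0.6, 0.1, -0.4]
grip_width: 0.043
gripper_force: 0.0
t 1.88 p [ 378.5 -179.2   13.2] yaw 89.7 tilt [ 0.07 -0.07] F [-0.6  0.1 -0.4] w 43.0 gf 0.0 q6 -41
```

```bash
python3 -m handwheel '0 0 -0.6 0 0 0 0.5;0 0 -0.9 0 0 0 0.3;0 0 -0.9 0 0 0 0.1;0 0 -0.9 0 0 0 0;0 0 -0.9 0 0 0 0;0 0 -0.9 0 0 0 0;0 0 -0.9 0 0 0 0;0 0 -0.9 0 0 0 0' 40 ; python3 -c "from h import *;st()"
```

```text
time_s: 2.55
position: [0.378, -0.1785, 0.0036]
tool_rot: [[0.005, 1.0, 0.0], [1.0, -0.005, -0.0], [-0.0, 0.0, -1.0]]
ft_force: [-0.3, 1.5, 4.8]
grip_width: 0.014
gripper_force: 45.1
t 2.55 p [ 378.  -178.5    3.6] yaw 89.7 tilt [ 0.01 -0.01] F [-0.3  1.5  4.8] w 14.0 gf 45.1 q6 -41
```

```bash
python3 -m handwheel '0 0 2 0 0 0 0;0 0 6 0 0 0 0;0 0 9 0 0 0 0;1.5 3.8 9 0 0 0 0;3 7.5 9 0 0 0 0;4.5 11.3 9 0 0 0 0;6 15 9 0 0 0 0;7.5 18.8 9 0 0 0 0' && python3 -m handwheel '1.5 3.8 0 0 0 0 0;3 7.5 0 0 0 0 0;4.5 11.3 0 0 0 0 0;6 15 0 0 0 0 0;7.5 18.8 0 0 0 0 0;9 22.5 -1 0 0 0 0;10.8 27.1 -2 0 0 0 0;10.8 27.1 -2 0 0 0 0'
python3 - <<'E'
from h import *
st()
d=grab("scene","b1")
z=status.observe()["position"][2]+.003
show(blobs(d,green(d),z)[:4])
# scene outline/board estimate at z=.012
h=cv2.cvtColor(d["color"],cv2.COLOR_RGB2HSV);g=cv2.inRange(h,(0,0,60),(180,60,200));g=cv2.morphologyEx(g,cv2.MORPH_OPEN,np.ones((3,3)))
g[:240]=0
show(blobs(d,g,.012,1500,20000))
cv2.imwrite("pics/b2.png",cv2.resize(d["color"][180:360,330:560][:,:,::-1],None,fx=3,fy=3))
E
```

```text
time_s: 3.22
position: [0.4532, 0.0113, 0.0933]
tool_rot: [[0.006, 1.0, 0.0], [1.0, -0.006, -0.0], [-0.0, 0.0, -1.0]]
ft_force: [1.5, -1.0, -1.3]
grip_width: 0.0139
gripper_force: 42.9
time_s: 3.88
position: [0.5612, 0.2853, 0.0712]
tool_rot: [[0.002, 1.0, -0.001], [1.0, -0.002, 0.001], [0.001, -0.001, -1.0]]
ft_force: [-0.9, -0.7, -0.3]
grip_width: 0.0137
gripper_force: 42.9
t 3.88 p [561.2 285.3  71.2] yaw 89.9 tilt [-0.05  0.05] F [-0.9 -0.7 -0.3] w 13.7 gf 42.9 q6 16
px [312. 267.] c [490.1 -39.7] size [ 93.4 101.6] ang 49.1
px [459. 251.] c [596.2 283.5] size [80.3 96.1] ang 38.1
px [366. 239.] c [463.5 117.4] size [ 79.4 127.8] ang 77.0
px [411. 215.] c [439.1 265.3] size [ 99.2 111.8] ang 50.7
px [311. 435.] c [ 797.3 -200.5] size [89.9 89.9] ang 35.2
px [ 31. 443.] c [ 606.6 -631.5] size [181.1 133. ] ang 68.4
px [459. 436.] c [923.9  38.6] size [388.9  35.9] ang 90.0
px [580. 439.] c [1067.7  223.2] size [468.1 159.1] ang 89.8
px [221. 378.] c [ 613.8 -294.8] size [146.7 139.2] ang 5.3
px [317. 346.] c [ 633.8 -100.4] size [157.9 152.6] ang 7.5
px [577. 250.] c [681.9 648.4] size [150.1 188.8] ang 2.4
```

View pics/b2.png

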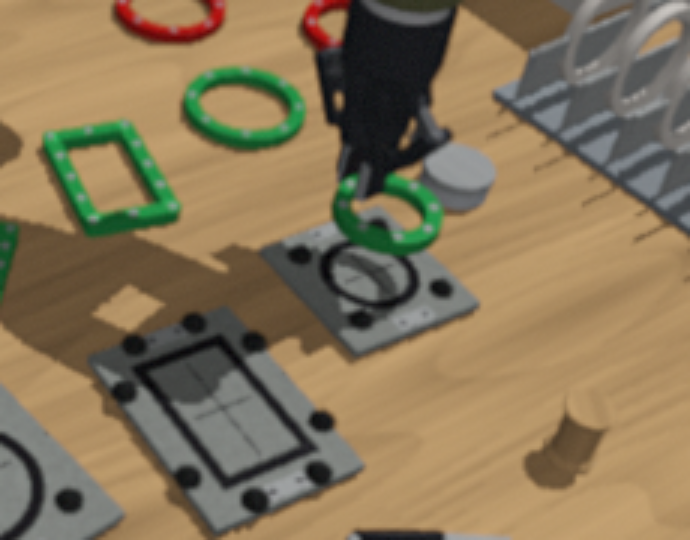

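```bash
python3 -m handwheel '0 0 0 0 0 0 0;0 0 0 0 0 0 0'
python3 - <<'E'
from h import *
st()
C={"small":(595.8,281.7),"oblong":(653.4,96.3),"round":(629.6,-97.9),"square":(609.3,-292.9)}
S={"small":.05,"oblong":.078,"round":.064,"square":.062}
for n in("top","scene"):
    d=grab(n);im=cv2.imread(f"pics/{n}0.png")
    V=im.max(2)
    for k,c in C.items():
        m=(V<(50)).astype(np.uint8)
        cs,_=cv2.findContours(m,cv2.RETR_LIST,cv2.CHAIN_APPROX_NONE)
        for q in cs:
            if cv2.contourArea(q)<100: continue
            w=cast(d,q[:,0],.012)*1000
            r=cv2.minAreaRect(w.astype(np.float32))
            if np.hypot(*(np.array(r[0])-c))<12 and 40<max(r[1])<150: print(n,k,np.round(r[0],1),np.round(r[1],1),round(r[2],1))
d=grab("scene");z=status.observe()["position"][2]+.003
show(blobs(d,green(d),z)[1:2])
E
```

```text
time_s: 4.1
position: [0.5605, 0.2796, 0.0731]
tool_rot: [[0.006, 1.0, -0.001], [1.0, -0.006, -0.001], [-0.001, -0.001, -1.0]]
ft_force: [0.2, -0.2, -1.2]
grip_width: 0.0137
gripper_force: 42.9
t 4.1 p [560.5 279.6  73.1] yaw 89.7 tilt [-0.05 -0.03] F [ 0.2 -0.2 -1.2] w 13.7 gf 42.9 q6 16
scene small [598.1 280.2] [65.4 68.8] 20.0
scene small [597.8 279.6] [73.5 72.3] 48.1
scene oblong [655.5  94.6] [ 67.8 113. ] 87.8
scene oblong [655.5  94.8] [ 75.5 119.7] 87.9
scene round [630.6 -98.9] [93.3 94.9] 21.6
scene round [630.7 -98.7] [102.2 101.3] 62.3
scene square [ 610.7 -294.3] [83.8 82.4] 5.2
scene square [ 611.2 -294.2] [92.6 92.6] 5.7
px [456. 251.] c [596.3 277.1] size [80.5 95.6] ang 38.8
```

```bash
python3 -m handwheel '0.2 0.05 -1.5 0 0 0 0;0.2 0.05 -3 0 0 0 0;0.2 0.05 -4 0 0 0 0;0.2 0.05 -4.6 0 0 0 0;0.2 0.05 -5 0 0 0 0;0.2 0.05 -5.2 0 0 0 0;0.2 0.05 -5.4 0 0 0 0;0.2 0.05 -5.5 0 0 0 0'
python3 - <<'E'
from h import *
st()
d=grab("scene","c1");z=.022
show(blobs(d,green(d),z)[1:2])
cv2.imwrite("pics/c2.png",cv2.resize(d["color"][220:320,390:520][:,:,::-1],None,fx=5,fy=5))
E
```

```text
time_s: 4.92
position: [0.5631, 0.281, 0.0186]
tool_rot: [[0.006, 1.0, 0.001], [1.0, -0.006, 0.0], [0.0, 0.001, -1.0]]
ft_force: [-0.5, 0.2, -1.7]
grip_width: 0.014
gripper_force: 42.9
t 4.92 p [563.1 281.   18.6] yaw 89.7 tilt [0.04 0.01] F [-0.5  0.2 -1.7] w 14.0 gf 42.9 q6 16
px [312. 267.] c [440.7 -14.6] size [101.6 109.7] ang 49.1
```

View pics/c2.png

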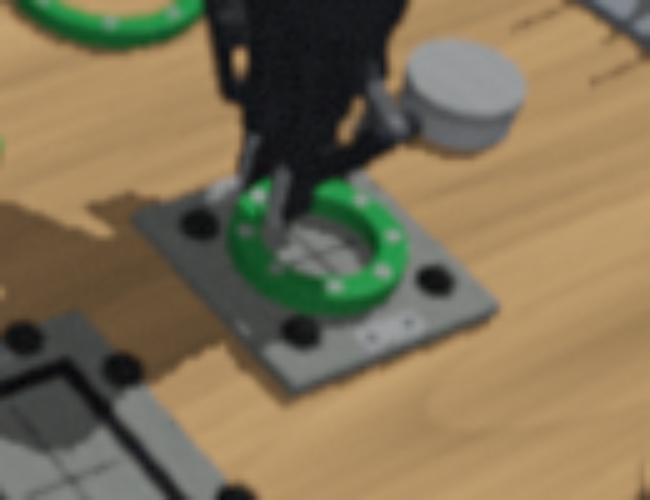

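```bash
python3 -m handwheel '0 0 -0.2 0 0 0 0;0 0 -0.3 0 0 0 0;0 0 -0.3 0 0 0 0.1;0 0 -0.3 0 0 0 0.25;0 0 -0.3 0 0 0 0.35;0 0 -0.3 0 0 0 0.4;0 0 -0.3 0 0 0 0.4'; python3 -c "from h import *;st()"; python3 -m handwheel '0 0 1 0 0 0 0.4;0 0 4 0 0 0 0.4;0 0 8 0 0 0 0.5;-4 0 8 0 0 0 0.5;-8 0 8 0 0 0 0.5;-12 0 8 0 0 0 0.5;-15 0 8 0 0 0 0.5';  python3 - <<'E'
from h import *
st()
d=grab("scene","d1");print([ (b[0].round(),b[1].round(1)) for b in blobs(d,green(d),.019)])
d=grab();show(blobs(d,green(d),.019))
E
```

```text
time_s: 5.55
position: [0.563, 0.281, 0.0153]
tool_rot: [[0.005, 1.0, 0.0], [1.0, -0.005, 0.0], [0.0, 0.0, -1.0]]
ft_force: [-0.2, -1.0, 0.7]
grip_width: 0.034
gripper_force: 0.0
t 5.55 p [563.  281.   15.3] yaw 89.7 tilt [0.01 0.  ] F [-0.2 -1.   0.7] w 34.0 gf 0.0 q6 16
time_s: 6.13
position: [0.41, 0.2807, 0.0961]
tool_rot: [[0.005, 1.0, -0.0], [1.0, -0.005, 0.0], [0.0, -0.0, -1.0]]
ft_force: [0.0, 0.8, -0.1]
grip_width: 0.0431
gripper_force: 0.0
t 6.13 p [410.  280.7  96.1] yaw 89.7 tilt [-0.01  0.  ] F [ 0.   0.8 -0.1] w 43.1 gf 0.0 q6 21
[(array([453., 269.]), array([598.6, 276.8])), (array([311., 267.]), array([438.1, -12.6])), (array([366., 239.]), array([409.2, 157.5])), (array([411., 215.]), array([383.1, 317.5])), (array([213.,  67.]), array([-981.7,  194.4])), (array([542.,  14.]), array([-1038.4,  3367.6]))]
px [266. 244.] c [395.2 166. ] size [ 82.6 126.6] ang 77.1
px [333. 231.] c [425.5  -5.2] size [99.8 99.5] ang 49.2
px [225. 166.] c [597.9 280.2] size [81.8 80.1] ang 89.6
```

```bash
python3 -m handwheel '-3 1.7 0 0 0 0 0.5;-6 3.4 0 0 0 0 0.5;-8.9 5 -2 0 0 0 0.5;-8.9 5 -5 0 0 0 0.5;-8.9 5 -7.5 0 0 0 0.5;-8.9 5 -8.2 0 0 0 0.5;-8.9 5 -8.4 0 0 0 0.5;-8.9 5 -8.4 0 0 0 0.5'; python3 -c "
from h import *
st()
d=grab('scene');cv2.imwrite('pics/e2.png',cv2.resize(d['color'][140:260,350:500][:,:,::-1],None,fx=4,fy=4))"
```

```text
time_s: 6.9
position: [0.3249, 0.3312, 0.0118]
tool_rot: [[0.006, 1.0, 0.001], [1.0, -0.006, 0.0], [0.0, 0.001, -1.0]]
ft_force: [0.0, 0.0, -0.5]
grip_width: 0.0426
gripper_force: 0.0
t 6.9 p [324.9 331.2  11.8] yaw 89.6 tilt [0.03 0.02] F [ 0.   0.  -0.5] w 42.6 gf 0.0 q6 31
```

View pics/e2.png

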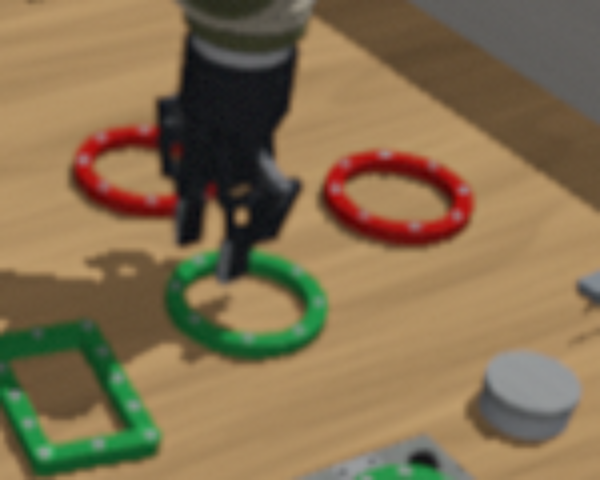

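```bash
python3 -c "
from h import *
st()
im=cv2.imread('pics/top0.png');d=grab()
h=cv2.cvtColor(im,cv2.COLOR_BGR2HSV);m=cv2.inRange(h,(0,150,60),(8,255,255))|cv2.inRange(h,(172,150,60),(180,255,255))
show(blobs(d,m,.007))
show(blobs(d,green(d),.007))"
```

```text
t 6.95 p [325.  331.3  12.3] yaw 89.6 tilt [0.09 0.05] F [0.5 0.3 0.4] w 42.8 gf 0.0 q6 31
px [188. 320.] c [199.4 366.8] size [109.4 109.2] ang 0.7
px [131. 275.] c [314.7 516.3] size [109.  111.1] ang 0.7
px [516. 262.] c [ 349.4 -478. ] size [ 99.9 103.8] ang 7.4
px [214. 248.] c [384.6 306.7] size [107.8  49.6] ang 30.3
px [267. 245.] c [396.8 166.9] size [ 84.8 127.5] ang 77.3
px [335. 232.] c [426.8  -5.2] size [100.3 100.9] ang 49.2
px [225. 166.] c [601.9 281.7] size [82.8 82.1] ang 26.9
```

```bash
python3 -m handwheel '-0.4 0 -0.5 0 0 0 0.5;-0.4 0 -0.8 0 0 0 0.4;-0.4 0 -0.8 0 0 0 0.2;-0.4 0 -0.8 0 0 0 0;-0.4 0 -0.8 0 0 0 0;-0.4 0 -0.8 0 0 0 0;-0.4 0 -0.8 0 0 0 0' 40;python3 -m handwheel '0 0 0 0 0 0 0;0 0 3 0 0 0 0;0 0 7 0 0 0 0;0 0 7 0 0 0 0'; python3 -c "
from h import *
st()
d=grab('scene')
z=status.observe()['position'][2]+.003;show(blobs(d,green(d),z)[:4])"
```

```text
time_s: 7.58
position: [0.3198, 0.331, 0.0035]
tool_rot: [[0.006, 1.0, -0.0], [1.0, -0.006, -0.0], [-0.0, -0.0, -1.0]]
ft_force: [-2.2, -1.0, 3.7]
grip_width: 0.0136
gripper_force: 36.5
time_s: 7.92
position: [0.3223, 0.3325, 0.0783]
tool_rot: [[0.005, 1.0, 0.008], [1.0, -0.005, 0.005], [0.005, 0.008, -1.0]]
ft_force: [1.1, 0.5, -0.5]
grip_width: 0.013
gripper_force: 41.1
t 7.92 p [322.3 332.5  78.3] yaw 89.7 tilt [0.47 0.28] F [ 1.1  0.5 -0.5] w 13.0 gf 41.1 q6 31
px [453. 269.] c [641.6 223.4] size [78.5 84.5] ang 10.6
px [312. 267.] c [494.3 -42.1] size [ 91.5 100.9] ang 49.1
px [366. 239.] c [467.5 114.4] size [ 79.4 125.9] ang 77.0
px [416. 194.] c [370.6 334.6] size [108.4 123.6] ang 48.3
```

```bash
python3 -m handwheel '2 -3.2 0 0 0 0 0;4 -6.5 0 0 0 0 0;6 -10 0 0 0 0 0;8 -13.4 0 0 0 0 0;10 -16.8 0 0 0 0 0;12 -20.2 0 0 0 0 0;14 -23.6 0 0 0 0 0;16 -27 0 0 0 0 0' && python3 -m handwheel '2 -3.4 0 0 0 0 0;4 -6.8 0 0 0 0 0;6 -10 0 0 0 0 0;8 -13 0 0 0 0 0;9.5 -15.3 0 0 0 0 0;10.1 -16 -1 0 0 0 0;10.1 -16 -2 0 0 0 0;10.1 -16 -2 0 0 0 0'
python3 - <<'E'
from h import *
d=grab("scene");d=grab("scene");st()
z=status.observe()["position"][2]+.003
show(blobs(d,green(d),z)[:4])
cv2.imwrite("pics/f2.png",cv2.resize(d["color"][260:400,240:400][:,:,::-1],None,fx=4,fy=4))
E
```

```text
time_s: 8.63
position: [0.4801, 0.059, 0.0721]
tool_rot: [[0.006, 1.0, -0.002], [1.0, -0.006, 0.0], [0.0, -0.002, -1.0]]
ft_force: [0.7, 1.1, -1.3]
grip_width: 0.0132
gripper_force: 41.3
time_s: 9.3
position: [0.5789, -0.0981, 0.0497]
tool_rot: [[0.006, 1.0, -0.006], [1.0, -0.006, 0.002], [0.002, -0.006, -1.0]]
ft_force: [0.1, 0.2, -1.9]
grip_width: 0.0132
gripper_force: 41.3
t 9.4 p [579.7 -97.6  52.1] yaw 89.7 tilt [-0.18  0.08] F [ 0.1 -0.3 -1.7] w 13.1 gf 41.4 q6 -21
px [317. 329.] c [ 631.6 -100.2] size [111.4 115.4] ang 72.3
px [453. 269.] c [624.7 244.8] size [81.8 87.4] ang 9.0
px [328. 269.] c [494.6  -4.2] size [ 26.3 104.7] ang 50.8
px [366. 239.] c [444.2 131.4] size [ 81.7 130.4] ang 77.0
```

View pics/f2.png

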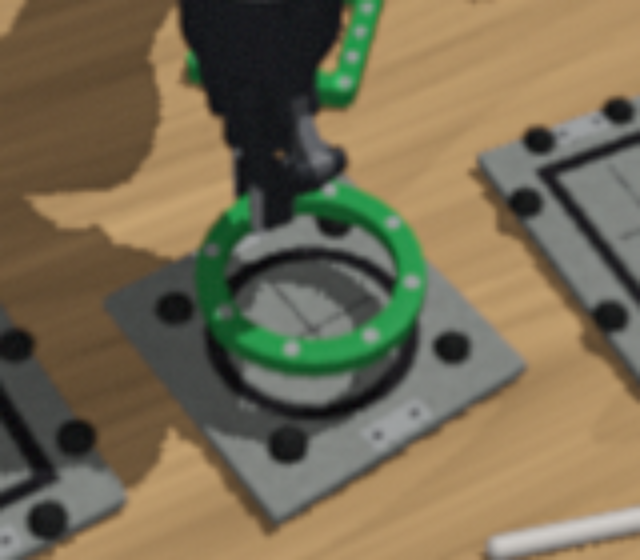

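```bash
python3 -m handwheel '0.1 -0.05 -1 0 0 0 0;0.1 -0.05 -2 0 0 0 0;0.1 -0.05 -2.8 0 0 0 0;0.1 -0.05 -3.2 0 0 0 0;0.1 -0.05 -3.4 0 0 0 0;0.1 -0.05 -3.6 0 0 0 0;0.1 -0.05 -3.7 0 0 0 0;0.1 -0.05 -3.7 0 0 0 0'; python3 -c "from h import *;st()"; python3 -m handwheel '0 0 -0.1 0 0 0 0;0 0 -0.1 0 0 0 0.1;0 0 -0.1 0 0 0 0.25;0 0 -0.1 0 0 0 0.35;0 0 -0.1 0 0 0 0.4;0 0 -0.1 0 0 0 0.4'; python3 -m handwheel '0 0 1 0 0 0 0.4;0 0 4 0 0 0 0.4;0 0 8 0 0 0 0.5;-4 0 8 0 0 0 0.5;-8 0 8 0 0 0 0.5;-8 0 8 0 0 0 0.5';  python3 - <<'E'
from h import *
st()
d=grab();show(blobs(d,green(d),.019))
d=grab("scene","g1");show(blobs(d,green(d),.019)[:4])
E
```

```text
time_s: 10.07
position: [0.582, -0.0996, 0.0164]
tool_rot: [[0.006, 1.0, 0.0], [1.0, -0.006, -0.0], [-0.0, 0.0, -1.0]]
ft_force: [0.2, 0.0, -1.0]
grip_width: 0.0132
gripper_force: 41.2
t 10.07 p [582.  -99.6  16.4] yaw 89.7 tilt [ 0.02 -0.01] F [ 0.2  0.  -1. ] w 13.2 gf 41.2 q6 -21
time_s: 10.57
position: [0.582, -0.0996, 0.0154]
tool_rot: [[0.006, 1.0, 0.0], [1.0, -0.006, -0.0], [-0.0, 0.0, -1.0]]
ft_force: [0.5, 0.4, 0.6]
grip_width: 0.0342
gripper_force: 0.0
time_s: 11.07
position: [0.4943, -0.0973, 0.095]
tool_rot: [[0.006, 1.0, -0.008], [1.0, -0.006, 0.003], [0.003, -0.008, -1.0]]
ft_force: [1.2, 0.8, 0.3]
grip_width: 0.0427
gripper_force: 0.0
t 11.07 p [494.3 -97.3  95. ] yaw 89.7 tilt [-0.47  0.18] F [1.2 0.8 0.3] w 42.7 gf 0.0 q6 -24
px [321. 226.] c [446.4  28.9] size [ 43.1 105.5] ang 69.6
px [225. 166.] c [599.1 279.5] size [81.1 82.9] ang 57.5
px [368. 144.] c [651.9 -94.7] size [ 69.3 111.6] ang 14.9
px [317. 340.] c [ 631.5 -101.1] size [115.3 113.5] ang 7.1
px [453. 269.] c [598.8 277. ] size [86.1 92. ] ang 9.0
px [317. 269.] c [444.   -5.8] size [ 81.6 110. ] ang 48.7
px [366. 239.] c [408.7 157.6] size [ 86.  137.2] ang 77.0
```

```bash
python3 -m handwheel '-2 2 0 0 0 -7 0.5;-4 4.5 0 0 0 -14 0.5;-6.5 7 0 0 0 -21 0.5;-8.5 9.5 0 0 0 -28 0.5;-10.8 12.2 -2 0 0 -35 0.5;-10.8 12.2 -5 0 0 -40.7 0.5;-10.8 12.2 -6 0 0 -40.7 0.5;-10.8 12.2 -6 0 0 -40.7 0.5'
python3 - <<'E'
from h import *
d=grab("scene");d=grab("scene");st()
cv2.imwrite("pics/h2.png",cv2.resize(d["color"][200:320,240:400][:,:,::-1],None,fx=4,fy=4))
E
```

```text
time_s: 11.83
position: [0.3943, 0.0228, 0.0341]
tool_rot: [[0.655, 0.755, -0.002], [0.755, -0.655, 0.0], [-0.001, -0.002, -1.0]]
ft_force: [0.0, -0.3, -0.1]
grip_width: 0.0425
gripper_force: 0.0
t 11.93 p [395.3  22.2  35.7] yaw 49.0 tilt [ 0.06 -0.01] F [ 0.3  0.4 -0.2] w 42.7 gf 0.0 q6 27
```

View pics/h2.png

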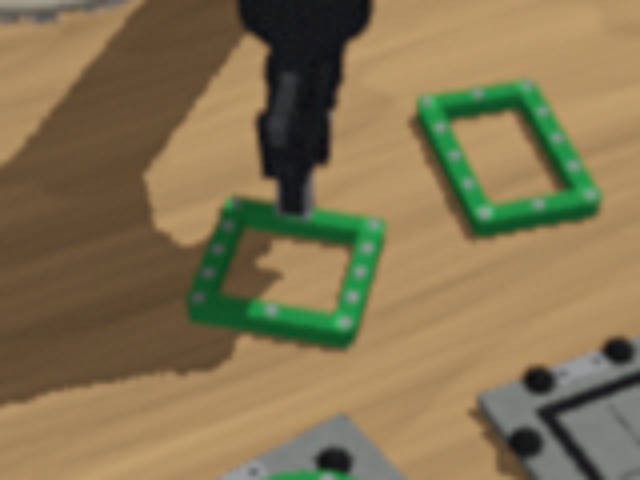

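```bash
python3 -m handwheel '0 0 -1.5 0 0 0 0.5;0 0 -2.5 0 0 0 0.5;0 0 -3 0 0 0 0.5;0 0 -3.2 0 0 0 0.4;0 0 -3.2 0 0 0 0.2;0 0 -3.2 0 0 0 0;0 0 -3.2 0 0 0 0;0 0 -3.2 0 0 0 0' 40;python3 -m handwheel '0 0 0 0 0 0 0;0 0 0 0 0 0 0;0 0 0 0 0 0 0'; python3 -c "
from h import *
st()
d=grab('scene')
show(blobs(d,green(d),.007)[:4])"; python3 -m handwheel '0 0 3 0 0 0 0;0 0 7 0 0 0 0;0 0 7 0 0 0 0'
```

```text
time_s: 12.6
position: [0.3944, 0.0223, 0.004]
tool_rot: [[0.656, 0.755, 0.002], [0.755, -0.656, -0.0], [0.001, 0.001, -1.0]]
ft_force: [-0.6, 0.5, 6.3]
grip_width: 0.0126
gripper_force: 40.5
time_s: 12.85
position: [0.3944, 0.0223, 0.004]
tool_rot: [[0.656, 0.755, 0.002], [0.755, -0.656, -0.0], [0.001, 0.002, -1.0]]
ft_force: [-0.5, -0.0, 7.3]
grip_width: 0.0129
gripper_force: 40.5
t 12.85 p [394.4  22.3   4. ] yaw 49.0 tilt [ 0.09 -0.03] F [-0.5 -0.   7.3] w 12.9 gf 40.5 q6 27
px [317. 340.] c [623.5 -96.7] size [117.3 115.6] ang 5.7
px [453. 269.] c [590.1 287.7] size [87.6 93.6] ang 9.0
px [311. 269.] c [428.1  -8.3] size [100.7 114. ] ang 48.9
px [366. 239.] c [396.9 166.3] size [ 87.4 139.6] ang 77.0
time_s: 13.15
position: [0.3962, 0.0221, 0.0783]
tool_rot: [[0.656, 0.755, 0.009], [0.755, -0.656, -0.002], [0.004, 0.008, -1.0]]
ft_force: [2.9, -0.1, -1.2]
grip_width: 0.0125
gripper_force: 39.6
```

```bash
python3 -m handwheel '1.7 -3 0 0 0 6 0;3.5 -6.2 0 0 0 12 0;5.3 -9.5 0 0 0 18 0;7.1 -13 0 0 0 24 0;8.9 -16.5 0 0 0 30 0;10.7 -20 0 0 0 36 0;12.5 -23.2 0 0 0 42 0;14.2 -26.2 0 0 0 46.3 0' && python3 -m handwheel '1.6 -3 0 0 0 0 0;3.1 -5.6 0 0 0 0 0;3.1 -5.7 -1 0 0 0 0;3.1 -5.7 -2 0 0 0 0;3.1 -5.7 -2 0 0 0 0;3.1 -5.7 -2 0 0 0 0'
python3 - <<'E'
from h import *
d=grab("scene");d=grab("scene");st()
z=status.observe()["position"][2]+.003
show(blobs(d,green(d),z)[:1])
cv2.imwrite("pics/i2.png",cv2.resize(d["color"][290:430,150:310][:,:,::-1],None,fx=4,fy=4))
E
```

```text
time_s: 13.82
position: [0.5364, -0.2416, 0.073]
tool_rot: [[-0.097, 0.995, -0.0], [0.995, 0.097, -0.0], [-0.0, -0.0, -1.0]]
ft_force: [0.5, 0.6, -0.9]
grip_width: 0.0132
gripper_force: 39.6
time_s: 14.32
position: [0.5662, -0.2952, 0.0524]
tool_rot: [[-0.093, 0.996, -0.002], [0.996, 0.093, 0.002], [0.002, -0.002, -1.0]]
ft_force: [0.5, 0.6, -0.5]
grip_width: 0.0127
gripper_force: 39.6
t 14.42 p [ 566.9 -295.7   53.7] yaw 95.3 tilt [-0.  0.] F [ 1.  -0.2 -0.5] w 12.8 gf 39.6 q6 -43
px [218. 360.] c [ 610.5 -292.1] size [112.1 104.9] ang 4.4
```

View pics/i2.png

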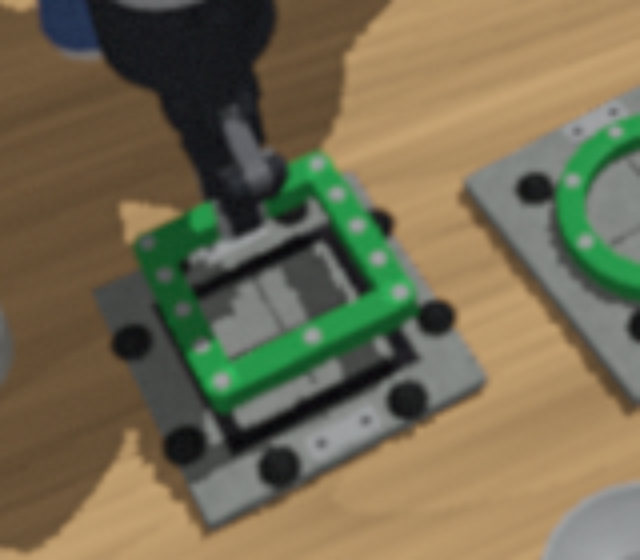

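```bash
python3 -m handwheel '0.1 -0.26 -0.8 0 0 0 0;0.1 -0.26 -1.6 0 0 0 0;0.1 -0.26 -2.2 0 0 0 0;0.1 -0.26 -2.6 0 0 0 0;0.1 -0.26 -2.6 0 0 0 0;0.1 -0.26 -2.6 0 0 0 0'
python3 - <<'E'
from h import *
d=grab("scene");d=grab("scene");st()
z=status.observe()["position"][2]+.003
show(blobs(d,green(d),z)[:1])
cv2.imwrite("pics/j2.png",cv2.resize(d["color"][310:430,160:290][:,:,::-1],None,fx=5,fy=5))
E
```

```text
time_s: 14.92
position: [0.5678, -0.299, 0.027]
tool_rot: [[-0.092, 0.996, -0.0], [0.996, 0.092, 0.0], [0.0, -0.0, -1.0]]
ft_force: [-1.0, -0.5, -1.1]
grip_width: 0.0127
gripper_force: 39.6
t 15.02 p [ 568.1 -299.2   27.6] yaw 95.3 tilt [ 0.02 -0.02] F [ 0.3 -0.2 -1.5] w 12.7 gf 39.6 q6 -44
px [218. 370.] c [ 611.6 -296.3] size [112.7 101.4] ang 4.6
```

View pics/j2.png

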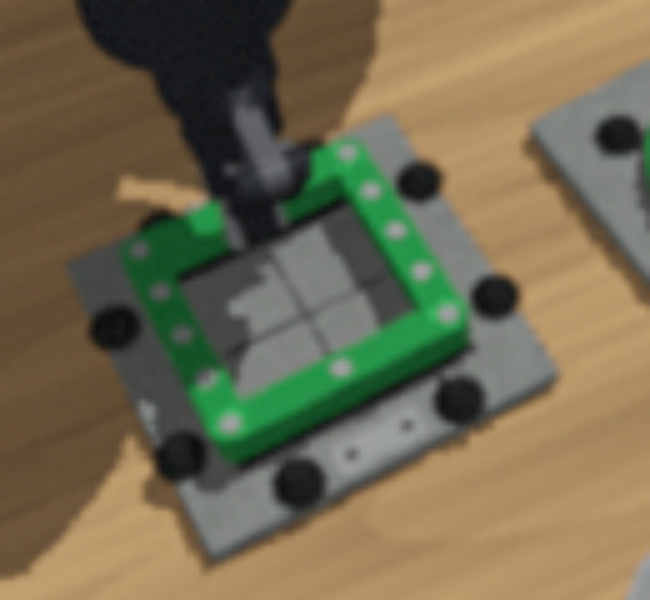

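```bash
python3 -m handwheel '0 0.12 -0.4 0 0 0 0;0 0.12 -0.8 0 0 0 0;0 0.12 -1.0 0 0 0 0;0 0.12 -1.15 0 0 0 0;0 0.12 -1.15 0 0 0 0;0 0.12 -1.15 0 0 0 0'; python3 -c "from h import *;st()"
```

```text
time_s: 15.52
position: [0.5678, -0.2977, 0.016]
tool_rot: [[-0.092, 0.996, -0.0], [0.996, 0.092, 0.0], [0.0, -0.0, -1.0]]
ft_force: [-2.2, 1.3, 3.4]
grip_width: 0.013
gripper_force: 40.1
t 15.52 p [ 567.8 -297.7   16. ] yaw 95.3 tilt [-0.01  0.01] F [-2.2  1.3  3.4] w 13.0 gf 40.1 q6 -44
```

```bash
python3 -m handwheel '0 0 0 0 0 0 0.1;0 0 0 0 0 0 0.25;0 0 0 0 0 0 0.35;0 0 0 0 0 0 0.4;0 0 0 0 0 0 0.4'; python3 -m handwheel '0 0 1 0 0 0 0.4;0 0 4 0 0 0 0.4;0 0 8 0 0 0 0.5;-4 0 8 0 0 -7 0.5;-8 0 8 0 0 -14 0.5;-8 4 8 0 0 -21 0.5;-8 7.5 8 0 0 -28 0.5;-8 11 8 0 0 -35 0.5';  python3 - <<'E'
from h import *
d=grab("scene","k1");st();show(blobs(d,green(d),.019)[:1])
d=grab();d=grab();show(blobs(d,green(d),.019))
E
```

```text
time_s: 15.93
position: [0.568, -0.298, 0.0157]
tool_rot: [[-0.092, 0.996, 0.0], [0.996, 0.092, -0.0], [-0.0, 0.0, -1.0]]
ft_force: [0.7, 1.0, -0.1]
grip_width: 0.0339
gripper_force: 0.0
time_s: 16.6
position: [0.4872, -0.1874, 0.0968]
tool_rot: [[0.503, 0.864, 0.001], [0.864, -0.503, -0.001], [0.0, 0.001, -1.0]]
ft_force: [1.5, -0.1, -0.6]
grip_width: 0.0426
gripper_force: 0.0
t 16.65 p [ 486.6 -181.2   96.6] yaw 59.3 tilt [-0.06  0.16] F [-0.4  6.8 -0.4] w 42.5 gf 0.0 q6 -3
px [218. 370.] c [ 610.1 -295.4] size [110.5 102.7] ang 6.1
px [225. 166.] c [598.9 279.5] size [82.1 81.4] ang 27.0
px [450. 152.] c [ 618.8 -296.2] size [ 88.9 101. ] ang 5.5
px [371. 153.] c [ 633. -101.] size [109.7 110.4] ang 89.4
```

```bash
python3 -m handwheel '-1.2 4 0 0 0 -7 0.5;-2.4 8 0 0 0 -14 0.5;-3.6 12 0 0 0 -21 0.5;-4.8 16 0 0 0 -28 0.5;-6 20 0 0 0 -35 0.5;-7.2 24 0 0 0 -42 0.5;-8.5 28 0 0 0 -49 0.5;-9.9 32 0 0 0 -56 0.5' && python3 -m handwheel '0 0 -1.5 0 0 -7 0.5;0 0 -3.5 0 0 -14 0.5;0 0 -5 0 0 -17 0.5;0 0 -6 0 0 -17 0.5;0 0 -6 0 0 -17 0.5;0 0 -6 0 0 -17 0.5'
python3 - <<'E'
from h import *
d=grab("scene");d=grab("scene");st()
cv2.imwrite("pics/l2.png",np.hstack([cv2.resize(d["color"][200:300,310:430][:,:,::-1],None,fx=3.3,fy=3.3),cv2.resize(d["color"][310:410,160:280][:,:,::-1],None,fx=3.3,fy=3.3)]))
d=grab();show(blobs(d,green(d),.019))
E
```

```text
time_s: 17.42
position: [0.3997, 0.1036, 0.0964]
tool_rot: [[0.99, 0.144, 0.002], [0.144, -0.99, -0.0], [0.002, 0.0, -1.0]]
ft_force: [0.8, 1.3, -0.2]
grip_width: 0.0428
gripper_force: 0.0
time_s: 17.92
position: [0.4001, 0.1023, 0.036]
tool_rot: [[0.989, -0.146, 0.0], [-0.146, -0.989, -0.0], [0.0, 0.0, -1.0]]
ft_force: [-0.7, 0.2, -0.1]
grip_width: 0.0427
gripper_force: 0.0
t 18.02 p [400.2 102.4  36.5] yaw -8.4 tilt [ 0.09 -0.01] F [-0.5  0.1 -0. ] w 42.3 gf 0.0 q6 96
px [225. 166.] c [597.9 280.2] size [81.8 80.1] ang 89.6
px [445. 161.] c [ 612.  -295.8] size [101.8 102.6] ang 5.1
px [371. 153.] c [ 631.8 -101. ] size [107.5 109.9] ang 0.1
```

View pics/l2.png

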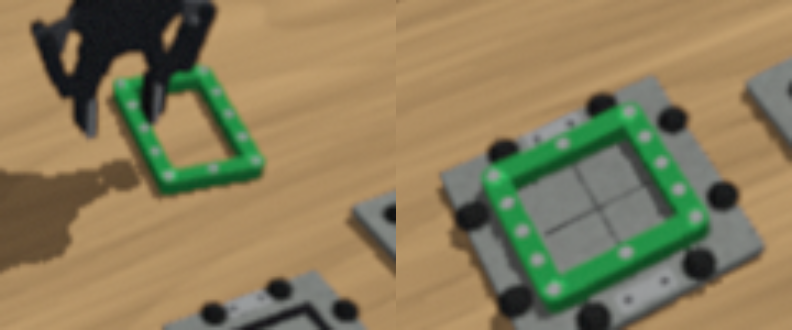

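```bash
python3 -m handwheel '-0.6 1.5 0 0 0 -4.4 0.5;-1.1 3 0 0 0 -4.4 0.5;-1.1 3 0 0 0 -4.4 0.5;-1.1 3 0 0 0 -4.4 0.5'
python3 - <<'E'
from h import *
d=grab("scene");d=grab("scene");st()
cv2.imwrite("pics/m2.png",cv2.resize(d["color"][200:300,310:430][:,:,::-1],None,fx=4,fy=4))
E
```

```text
time_s: 18.4
position: [0.3886, 0.1329, 0.0364]
tool_rot: [[0.975, -0.22, 0.001], [-0.22, -0.975, -0.0], [0.001, -0.0, -1.0]]
ft_force: [-0.0, -1.1, 0.5]
grip_width: 0.0424
gripper_force: 0.0
t 18.5 p [388.9 132.4  36.2] yaw -12.8 tilt [ 0.07 -0.  ] F [0.2 0.4 0.5] w 42.7 gf 0.0 q6 105
```

View pics/m2.png

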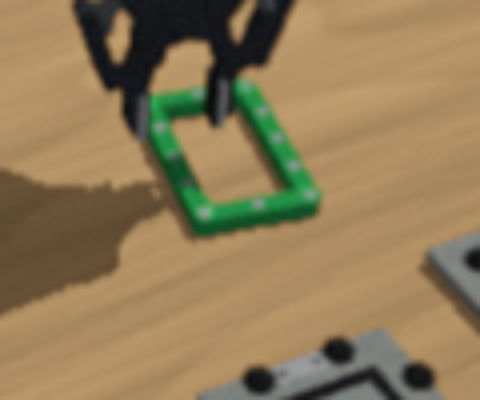

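```bash
python3 -m handwheel '0 0 -1.5 0 0 0 0.5;0 0 -2.5 0 0 0 0.5;0 0 -3 0 0 0 0.5;0 0 -3.2 0 0 0 0.4;0 0 -3.2 0 0 0 0.2;0 0 -3.2 0 0 0 0;0 0 -3.2 0 0 0 0;0 0 -3.2 0 0 0 0' 40;python3 -m handwheel '0 0 0 0 0 0 0;0 0 0 0 0 0 0;0 0 0 0 0 0 0'; python3 -c "
from h import *
st()
d=grab('scene')
show(blobs(d,green(d),.007)[:4])"; python3 -m handwheel '0 0 3 0 0 0 0;0 0 6 0 0 0 0;0 0 6 0 0 0 0'; python3 -c "
from h import *
d=grab();d=grab();st();show(blobs(d,green(d),status.observe()['position'][2]+.003))"
```

```text
time_s: 19.17
position: [0.3887, 0.1327, 0.0042]
tool_rot: [[0.975, -0.222, 0.001], [-0.222, -0.975, -0.0], [0.001, -0.0, -1.0]]
ft_force: [-0.5, -0.3, 2.1]
grip_width: 0.0125
gripper_force: 40.2
time_s: 19.42
position: [0.3886, 0.1327, 0.0042]
tool_rot: [[0.975, -0.222, 0.001], [-0.222, -0.975, -0.0], [0.001, -0.0, -1.0]]
ft_force: [-0.4, -1.6, 5.6]
grip_width: 0.0129
gripper_force: 40.7
t 19.42 p [388.6 132.7   4.2] yaw -12.8 tilt [ 0.05 -0.01] F [-0.4 -1.6  5.6] w 12.9 gf 40.7 q6 105
px [219. 372.] c [ 601.7 -294.4] size [113.4 103.9] ang 5.2
px [317. 340.] c [623.4 -97. ] size [117.2 116. ] ang 7.4
px [453. 269.] c [590.  287.5] size [87.1 93.7] ang 10.6
px [370. 244.] c [403.6 163.3] size [ 87.8 124.7] ang 77.4
time_s: 19.72
position: [0.3902, 0.133, 0.0674]
tool_rot: [[0.975, -0.222, 0.007], [-0.222, -0.975, 0.0], [0.007, -0.002, -1.0]]
ft_force: [0.8, -0.6, 0.1]
grip_width: 0.0124
gripper_force: 39.8
t 19.82 p [388.6 132.8  64.3] yaw -12.8 tilt [0.12 0.01] F [-0.6  0.3 -1.8] w 12.3 gf 39.8 q6 105
px [225. 166.] c [587.  270.7] size [79.2 78.5] ang 27.0
px [445. 161.] c [ 599.8 -284.2] size [98.4 98.8] ang 5.5
px [371. 153.] c [619.9 -96.4] size [105.9 106.5] ang 89.4
```

```bash
python3 -m handwheel '3 -0.8 0 0 0 1.5 0;6 -1.7 0 0 0 3 0;9 -2.5 0 0 0 4.5 0;12 -3.3 0 0 0 6 0;15 -4.1 0 0 0 7.5 0;18 -5 0 0 0 9 0;21 -5.8 0 0 0 10.5 0;24 -6.6 0 0 0 10.5 0' && python3 -m handwheel '2.5 -0.7 0 0 0 0 0;2.5 -0.7 0 0 0 0 0;2.5 -0.7 -1 0 0 0 0;2.5 -0.7 -1.5 0 0 0 0;2.5 -0.7 -1.5 0 0 0 0;2.5 -0.7 -1.5 0 0 0 0'
python3 - <<'E'
from h import *
d=grab("scene");d=grab("scene");st()
z=status.observe()["position"][2]+.003
show([b for b in blobs(d,green(d),z) if b[0][1]>200])
cv2.imwrite("pics/n2.png",cv2.resize(d["color"][250:370,340:470][:,:,::-1],None,fx=5,fy=5))
E
```

```text
time_s: 20.48
position: [0.6289, 0.0663, 0.0616]
tool_rot: [[0.999, -0.04, -0.003], [-0.04, -0.999, 0.0], [-0.003, -0.0, -1.0]]
ft_force: [0.4, -0.1, -1.3]
grip_width: 0.0127
gripper_force: 39.8
time_s: 20.98
position: [0.6522, 0.0602, 0.0478]
tool_rot: [[0.999, -0.04, -0.002], [-0.04, -0.999, 0.0], [-0.002, -0.0, -1.0]]
ft_force: [-0.7, -0.2, -1.4]
grip_width: 0.013
gripper_force: 39.8
t 21.08 p [653.   60.   48.9] yaw -2.3 tilt [-0.  0.] F [ 0.3  0.2 -1.8] w 12.6 gf 39.8 q6 87
px [219. 371.] c [ 633.3 -298.7] size [106.4  97.5] ang 5.2
px [318. 341.] c [ 654.1 -112.7] size [106.3 112.8] ang 69.1
px [416. 313.] c [676.6  91.4] size [89.5 93.6] ang 88.0
px [453. 269.] c [622.5 247.6] size [82.2 87.8] ang 9.0
```

View pics/n2.png

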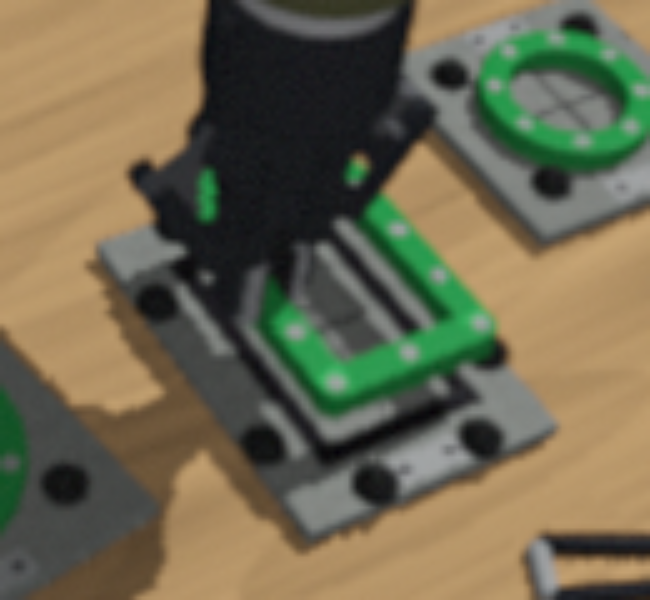

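```bash
python3 -m handwheel '0.03 0 -0.8 0 0 0 0;0.03 0 -1.5 0 0 0 0;0.03 0 -2.1 0 0 0 0;0.03 0 -2.6 0 0 0 0;0.03 0 -2.9 0 0 0 0;0.03 0 -3.1 0 0 0 0;0.03 0 -3.2 0 0 0 0;0.03 0 -3.2 0 0 0 0'; python3 -c "from h import *;st()"
```

```text
time_s: 21.75
position: [0.6537, 0.0597, 0.0167]
tool_rot: [[0.999, -0.041, -0.0], [-0.041, -0.999, 0.0], [-0.0, -0.0, -1.0]]
ft_force: [-1.1, 0.4, -0.6]
grip_width: 0.0126
gripper_force: 39.8
t 21.75 p [653.7  59.7  16.7] yaw -2.3 tilt [-0.  0.] F [-1.1  0.4 -0.6] w 12.6 gf 39.8 q6 87
```

```bash
python3 -m handwheel '0 0 -0.05 0 0 0 0;0 0 -0.1 0 0 0 0.1;0 0 -0.1 0 0 0 0.25;0 0 -0.1 0 0 0 0.35;0 0 -0.1 0 0 0 0.4;0 0 -0.1 0 0 0 0.4'; python3 -m handwheel '0 0 1 0 0 0 0.4;0 0 4 0 0 0 0.4;0 0 8 0 0 0 0.5;-4 0 8 0 0 0 0.5;-8 0 8 0 0 0 0.5;-12 0 8 0 0 0 0.5;-16 0 8 0 0 0 0.5;-20 0 8 0 0 0 0.5' && python3 -m handwheel '-4 0 2 0 0 0 0.5;-8 0 4 0 0 0 0.5;-12 0 6 0 0 0 0.5;-14 0 7 0 0 0 0.5;-14 0 7 0 0 0 0.5;-14 0 7 0 0 0 0.5';  python3 - <<'E'
from h import *
d=grab("scene","o1");st();show([b for b in blobs(d,green(d),.019) if b[0][1]>200])
cv2.imwrite("pics/o2.png",cv2.resize(d["color"][230:430,150:510][:,:,::-1],None,fx=2.2,fy=2.2))
d=grab("top","o3");show(blobs(d,green(d),.019))
g=grey(d);g[:110]=0;g[200:]=0
show(blobs(d,g,.012,900))
E
```

```text
time_s: 22.25
position: [0.6538, 0.0597, 0.016]
tool_rot: [[0.999, -0.041, 0.0], [-0.041, -0.999, 0.0], [0.0, -0.0, -1.0]]
ft_force: [-0.4, -0.1, -0.1]
grip_width: 0.0341
gripper_force: 0.0
time_s: 22.92
position: [0.4518, 0.0598, 0.0966]
tool_rot: [[0.999, -0.041, 0.001], [-0.041, -0.999, -0.0], [0.001, 0.0, -1.0]]
ft_force: [0.1, -0.3, 0.4]
grip_width: 0.0427
gripper_force: 0.0
time_s: 23.42
position: [0.3135, 0.0597, 0.1672]
tool_rot: [[0.999, -0.041, 0.004], [-0.041, -0.999, -0.001], [0.004, 0.001, -1.0]]
ft_force: [0.2, -0.0, 0.3]
grip_width: 0.0426
gripper_force: 0.0
t 23.47 p [314.3  59.6 166.6] yaw -2.4 tilt [ 0.16 -0.03] F [ 0.4 -0.1 -0. ] w 42.8 gf 0.0 q6 82
px [219. 371.] c [ 610.1 -295.5] size [111.5 102.2] ang 5.2
px [317. 340.] c [ 631.7 -100.9] size [111.3 118.1] ang 69.8
px [404. 313.] c [652.9  93.4] size [ 96.2 138.8] ang 87.7
px [453. 269.] c [598.8 276.6] size [86.  92.6] ang 10.6
px [225. 166.] c [599.1 280.3] size [82.7 81.4] ang 1.3
px [445. 161.] c [ 612.1 -295.8] size [102.2 102.2] ang 5.5
px [371. 153.] c [ 631.8 -101. ] size [107.5 109.9] ang 0.1
px [296. 144.] c [655.1  93.5] size [ 84.  129.7] ang 87.1
px [224. 168.] c [595.8 281.7] size [124.2 127.5] ang 87.4
px [581. 160.] c [ 623.1 -676.1] size [261.9 119. ] ang 85.6
px [369. 155.] c [629.6 -97.9] size [156.  152.1] ang 7.5
px [ 77. 156.] c [632.5 680.6] size [245.9 229. ] ang 2.1
```

View pics/o2.png

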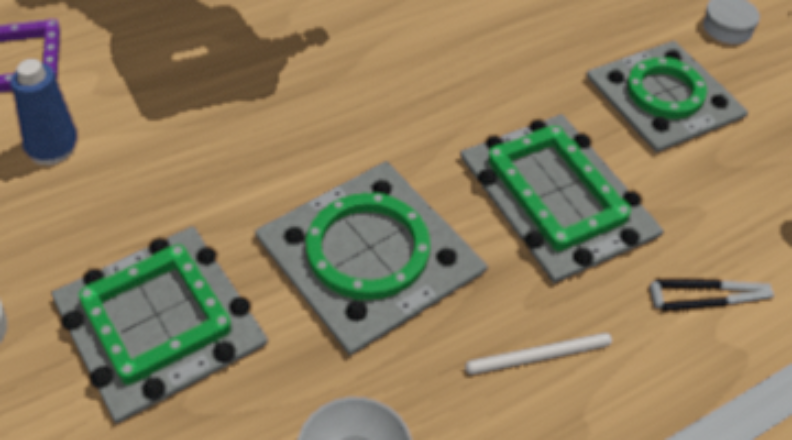

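```bash
python3 -c "from rig import env;print(env.close_job())"
```

```text
the job is handed in; nothing more can be done
None
```

All four green bottom frames are set down in their matching stations, within about 3 mm of the outlines by camera and inside the guide buttons; the cone, tin and look-alikes were not touched, and the job was handed in at about 23.5 s.

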